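# Put away the coin rolls and snap the canister lid shut

### The arm

A 7-joint arm with a two-finger parallel gripper is mounted at the origin on the work surface. World frame = base frame: x ahead of the robot, y to its left, z up, the work surface at z = 0. Lengths are in m, angles in degrees, forces in N, time in s.
With the tool pointing down it reaches from about 0.375 to 0.925 m from the base axis. Payload 3.1 kg.
Tool frame: the origin (TCP) lies on the centre line of the jaws, within the pads' length; the fingertips stand 25 mm ahead of it and the grasp point (between the pads) lies 6 mm ahead of it; z points along the fingers, y is the direction in which the jaws open and shut (so a half turn about z gives the same grasp; the last joint's range is limited). The gripper opens to 85 mm and grips with 20 to 120 N. Pads are 22 mm wide; open, the fingers measure 114 mm over their backs; the gripper's body (76 mm by 85 mm) begins 54 mm behind the grasp point. The pads swing forward as they close: fully open they stand 13 mm farther back than shut.
Start: joints at [-81.635, 21.939, 2.515, 91.553, -1.026, 66.532, -2.859], TCP at [0.157, 0.631, 0.256] pointing down, gripper open.
Joint ranges: [-149.38, 149.38], [-23.57, 123.04], [-84.95, 90], [0, 143.3], [-89.99, 269.99], [3.08, 112.72], [-163.45, 163.45]. Speed limits (degrees/s): [159.86, 159.86, 180, 180, 180, 180, 180].

### API

Orientations are given as a 3x3 rotation matrix whose columns are the frame's x, y, z axes.
In Python, from workcell import readout, vision, arm gives the robot as it stands.
- The arm moves only by the tool play_rows, never from a script. Its argument "targets" is text: rows parted by semicolons, each of 7 numbers parted by spaces: the shift along the tool's x, y, z in cm, then the turn, a rotation vector about the tool's x, y, z in degrees, then the opening, from 0 (shut) to 1 (fully open). In form: dx dy dz ax ay az gripper; .... A call has 1 to 10 rows; each row is the pose to reach, as a shift and turn from the pose measured when the call began, along the tool's axes at that moment; what a row does not reach only later rows make up. A row lasts 1/10 s, in which the tool goes at most 50 mm and 8.59 degrees, less where a joint would pass 70% of its speed; a pose out of reach is approached as far as the arm can. A call with a gripper value outside its range is refused whole. The fingers move at their own pace and stop on an object; "force" is the grip in N (left out, the last holds). Time passes only in rows, so rows that repeat a pose let the fingers close. It gives the time, the measured TCP pose, the force and the opening at its end, in the units of the state.
- readout.sense(): the state, without advancing time (a new reading comes with each control period).
- vision.snapshot(name): name is "scene" or "top" or "wrist"; returns a dict with "image" (384x512x3 uint8, red, green, blue), "depth" (384x512 float32, m along the optical axis (not along the pixel's ray), 0 where there is no reading), "fovy" (degrees; the focal length in pixels is half the picture's height over the tangent of half this angle, whatever the lens; pixels are square), "cx", "cy" (the principal point, pixels), "k1" (the pictures are not rectified: a ray, as slopes to the right and down, at radius r is drawn at 1 + k1 r^2 times it, then the intrinsics apply), "R" (3x3) and "t" (3): a world point X has camera coordinates R X + t. Camera axes: x right, y down, z forward; pixel columns grow to the right and rows downward; lengths in m; the calibration is good to about 2 mm. A picture is of the moment at which its call begins.
- arm.close_job(): hands the job in, once; it reports no verdict.
The state is a dict: "time_s": time; "joints": joint angles; "qvel": joint speeds; "effort": joint torques, N m; "tcp_pos": TCP position; "ee_rot": TCP orientation; "wrist_force": force on the tool from outside, world axes, zero at the start; "torque": the same for the moment, N m; "grip_width": finger opening in m.
Only numpy, scipy, OpenCV 4.12 (cv2) and the standard library are available. Lean on these libraries where they do the work, as an engineer would, in place of code of your own. Each camera call takes 0.05 s, during which the arm holds its last target.

### The job

Tidy the till's coin rolls: put the red roll into the red canister and the blue roll into the blue canister, then set the red lid on the red canister and press it down through the click until it is fully home. Keep pressing after the click and finish still holding the lid down by its knob with a push of about 10 N: do not let go. Leave the yellow roll and everything else on the counter where they are.

Things in the scene. Friction and masses are not known exactly. Their poses are not given: they have to be found in the camera images.
- red_can: red plastic coin canister standing upright, fixed to the counter (it does not move). 62 mm dia body up to 39 mm, then a 50 mm dia neck up to the rim at 60 mm, whose outer edge is bevelled by 3 mm; round mouth of 38 mm dia, inner floor at 8 mm. Four small sprung steel balls stick out 3.5 mm from the neck, at 51 mm. Origin under its centre on the counter, z up
- blue_can: blue plastic coin canister standing upright, fixed to the counter (it does not move). 62 mm dia body up to 39 mm, then a 50 mm dia neck up to the rim at 60 mm, whose outer edge is bevelled by 3 mm; round mouth of 38 mm dia, inner floor at 8 mm. Four small sprung steel balls stick out 3.5 mm from the neck, at 51 mm. Origin under its centre on the counter, z up
- red_rim: the bevelled top rim of the red canister's neck, on which the lid comes to rest, fixed to the canister; origin at the centre of the mouth, 60 mm above the counter
- red_roll_center (a point): wrapped coin roll standing on end on the counter, red with brass-coloured ends, 24 mm dia, 44 mm tall, about 0.12 kg; this point is its centre, 22 mm above its lower end; z along the roll
- blue_roll_center (a point): wrapped coin roll standing on end on the counter, blue with brass-coloured ends, 24 mm dia, 44 mm tall, about 0.12 kg; this point is its centre, 22 mm above its lower end; z along the roll
- red_lid: red round snap lid lying open side down on the counter: 63 mm dia, 22.5 mm tall, 18.5 mm deep inside, 52.4 mm bore at its lower lip; on its flat top a white knob (see its point). About 50 g. Origin in the middle of its lower edge, z up through the knob. Fully home on the canister's rim its lower edge is 41.5 mm above the counter; it fits at any turn about z
- red_lid_knob (a point): centre of the top face of the lid's white knob: 26 mm dia, 24 mm tall, from 22.5 to 46.5 mm above the lid's lower edge. Set loosely on the neck the lid stops on the balls, lower edge 55 mm above the counter. Pressing takes about 8 to 10 N, which falls away after some 3 mm as the balls give; they then click out above the lip, pulling the lid down the last few mm onto the rim
- yellow_roll: wrapped coin roll standing on end, yellow, 24 mm dia, 44 mm tall; origin under its centre; not needed
- calculator: black desk calculator lying flat, 150 x 100 x 22 mm; origin under its centre
- notebook: blue and white spiral notebook lying flat, 200 x 140 x 12 mm; origin under its centre
- pen: blue pen lying flat, 130 mm long, 12 mm dia; origin under its middle, x along it
- pear: green pear standing, 70 mm dia, 88 mm tall; origin under its centre
- spray_bottle: closed whitish clear bottle, 66 mm dia, 200 mm tall; origin under its centre
- mint_tin: green round tin with a pale top, 60 mm dia, 60 mm tall; origin under its centre
There are look-alikes about, which are no part of the job. Of the things shaped like the part that bears blue_roll_center, the blue one is meant.

How it is judged (in metres and radians):
On the way, in this order (a step that is already met when the one before it is completed fails the run):
1. each coin roll is in the canister of its colour (horizontal distance between red_roll_center and red_can below 0.013 m and z of red_roll_center in the frame of red_can between 0.02 and 0.042 m and horizontal distance between blue_roll_center and blue_can below 0.013 m and z of blue_roll_center in the frame of blue_can between 0.02 and 0.042 m), for 0.2 s.
2. the red lid has clicked fully home on the red canister (z of red_lid in the frame of red_can between 0.037 and 0.0435 m and horizontal distance between red_lid and red_can below 0.004 m and angle between red_lid's own z axis and vertical below 0.08 rad), for 0.2 s.
At the end, for the whole second after the job is handed in: Each roll in its canister (within 13 mm of the axis, centre 20 to 42 mm up); red lid home on the red canister (lower edge below 43.5 mm, within 4 mm of the axis, tilt under 0.08 rad), fingers still on it (over 3 N) and the lid pushed onto the rim with over 4 N (all of step 1 and all of step 2 and contact force between red_lid and red_rim above 4 N and contact force between the fingers and red_lid above 3 N); the arm keeps its last pose, push and grip.
It fails at once if a bystander is moved by more than 30 mm (distance of any of yellow_roll, calculator, notebook, pen, pear, spray_bottle, mint_tin from where it was at the start of the episode above 0.03 m).
It also fails if it takes over 64 s, if anything falls off the work surface, if the arm or the gripper's body presses on something with over 40 N, if the wrist force passes 120 N, or if a joint passes its speed limit or range.

## Working session

There is one attempt and no reset: what is moved stays moved. The work goes in short steps, Python scripts to look and compute and a tool call to move; the robot and the scene stay as the last step left them, time stands still between calls to the robot, and variables do not carry over. Pictures are saved under pics/ and viewed, and the job is handed in when it is done.

Besides the shell and the picture viewer there is one more tool, called after "Emit:" as name(argument=value, ...), one argument or row to a line, values as JSON. play_rows: Moves the arm, as the interface text tells. Its arguments: {"type":"object","properties":{"targets":{"type":"string"},"force":{"type":"number"}},"required":["targets"]}

```bash
mkdir -p pics; ls; cat > h.py <<'E'
import numpy as np, cv2
from workcell import readout, vision, arm
def snap(n):
    s=vision.snapshot(n); np.savez('last_%s.npz'%n,**{k:v for k,v in s.items()}); return s
def cloud(s):
    """world xyz per pixel"""
    H,W=s['depth'].shape; f=H/2/np.tan(np.radians(s['fovy'])/2)
    K=np.array([[f,0,s['cx']],[0,f,s['cy']],[0,0,1]],float)
    u,v=np.meshgrid(np.arange(W),np.arange(H))
    p=np.stack([u,v],-1).reshape(-1,1,2).astype(float)
    n=cv2.undistortPointsIter(p,K,np.array([s['k1'],0,0,0],float),None,None,(3,50,1e-9)).reshape(H,W,2)
    d=s['depth']; c=np.dstack([n[...,0]*d,n[...,1]*d,d]).astype(float)
    return (c-np.array(s['t']))@np.array(s['R'])
E
python3 - <<'E'
from h import *
for n in ['scene','top','wrist']:
    s=snap(n); cv2.imwrite(f'pics/{n}0.png',s['image'][...,::-1]); print(n,s['fovy'],s['k1'],-np.array(s['R']).T@s['t'])
st=readout.sense(); print(st)
E
```

```text
pics
scene 46.12567933620495 0.02811955714630344 [ 1.10015485 -0.59300234  0.90613849]
top 43.872697048094125 -0.05002460394461051 [ 0.30477096 -0.01093659  1.51943726]
wrist 70.59645744450705 -0.04417659383303882 [0.08630753 0.64713113 0.37375141]
{'time_s': 0.15, 'joints': array([-81.63396803,  21.98446201,   2.51280644,  91.62721435,
        -1.02598523,  66.53086333,  -2.85863317]), 'qvel': array([ 0.08760455, -0.16760878,  0.07291328, -0.29703248, -0.00617284,
       -0.05028455, -0.01521062]), 'effort': array([ 1.83730772e-03, -4.34051979e+01,  1.02672614e+00, -2.49982256e+01,
        1.07592240e-02,  7.22062934e-03, -1.95831933e-05]), 'tcp_pos': array([0.15675086, 0.6301195 , 0.25514874]), 'ee_rot': array([[-9.70440927e-01,  2.41338449e-01, -4.00548718e-04],
       [ 2.41338757e-01,  9.70438754e-01, -2.05648340e-03],
       [-1.07600515e-04, -2.09236359e-03, -9.99997805e-01]]), 'wrist_force': array([ 0.59129716,  0.6465893 , -0.42978164]), 'torque': array([-0.084451  ,  0.0108466 , -0.03366858]), 'grip_width': 0.08529094066800133}
```

View pics/scene0.png

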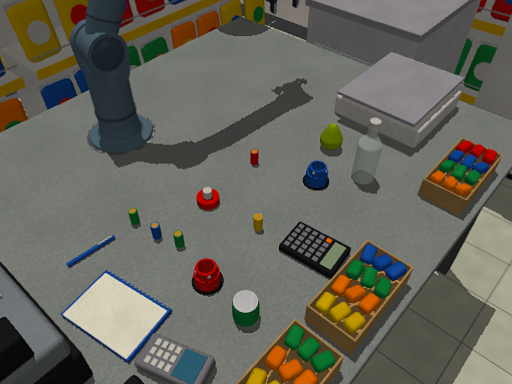

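View pics/top0.png

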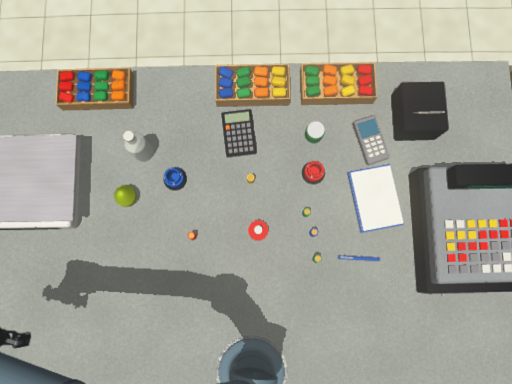

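View pics/wrist0.png

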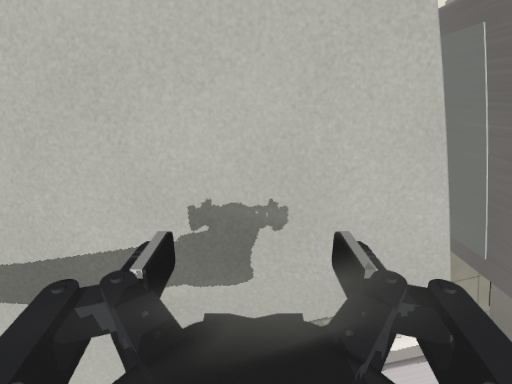

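The top view shows the red can at (314,172), the blue can at (174,178), the lid at (258,230), the red roll at (192,235) and the yellow roll at (250,178). Three rolls at (306,212), (313,232) and (317,258) could be the blue one. In the scene view the one at (156,231) is blue and the other two are green. I'll enlarge a crop to confirm and measure.

```bash
python3 - <<'E'
from h import *
s=dict(np.load('last_scene.npz')); t=dict(np.load('last_top.npz'))
a=cv2.resize(s['image'][190:270,110:210],None,fx=4,fy=4,interpolation=cv2.INTER_CUBIC)
b=cv2.resize(t['image'][190:275,280:380],None,fx=4,fy=4,interpolation=cv2.INTER_CUBIC)
h=min(a.shape[0],b.shape[0]); cv2.imwrite('pics/crop.png',np.hstack([a[:h],b[:h]])[...,::-1])
P=cloud(t); S=cloud(s)
print('table z',np.median(P[240:280,120:180,2]), np.median(S[150:200,60:120,2]))
def blob(name,u,v,r,zlo,zhi):
    q=P[v-r:v+r+1,u-r:u+r+1].reshape(-1,3); q=q[(q[:,2]>zlo)&(q[:,2]<zhi)]
    c,rad=cv2.minEnclosingCircle(q[:,:2].astype(np.float32)); 
    print(name,len(q),'mean',q.mean(0).round(4),'circ',np.round(c,4),round(rad,4),'zmax',q[:,2].max().round(4))
blob('redcan',314,172,16,.045,.08); blob('bluecan',174,178,16,.045,.08)
blob('lid',258,230,14,.01,.032); blob('knob',258,230,14,.036,.06)
for n,u,v in [('red',192,235),('yel',250,178),('g1',306,212),('blue',313,232),('g2',317,258)]: blob(n,u,v,8,.034,.06)
blob('bottle',134,142,20,.02,.3);blob('pear',125,195,16,.02,.3);blob('tin',315,131,14,.04,.1)
# same via scene cam
def blobS(name,xy,r,zlo,zhi):
    q=S.reshape(-1,3); q=q[(np.hypot(q[:,0]-xy[0],q[:,1]-xy[1])<r)&(q[:,2]>zlo)&(q[:,2]<zhi)]
    if len(q)==0: print(name,0);return
    c,rad=cv2.minEnclosingCircle(q[:,:2].astype(np.float32)); print('S',name,len(q),np.round(c,4),round(rad,4),q[:,2].max().round(4))
E
```

```text
table z 0.00036763384123139706 -0.002025444406127763
redcan 127 mean [ 0.6153 -0.2121  0.0562] circ [ 0.6164 -0.2115] 0.0292 zmax 0.0648
bluecan 118 mean [0.6047 0.2348 0.0569] circ [0.6047 0.2351] 0.0273 zmax 0.066
lid 264 mean [ 0.4312 -0.0302  0.0227] circ [ 0.432  -0.0432] 0.0443 zmax 0.0316
knob 55 mean [ 0.4315 -0.0299  0.0471] circ [ 0.4315 -0.0297] 0.0128 zmax 0.0551
red 50 mean [0.4177 0.1781 0.0441] circ [0.4179 0.1782] 0.012 zmax 0.0492
yel 48 mean [ 0.5965 -0.0094  0.0441] circ [ 0.5967 -0.0091] 0.012 zmax 0.0506
g1 49 mean [ 0.4853 -0.1836  0.0434] circ [ 0.4858 -0.1837] 0.0121 zmax 0.0532
blue 47 mean [ 0.4208 -0.2036  0.0441] circ [ 0.4209 -0.2039] 0.0117 zmax 0.0502
g2 51 mean [ 0.3389 -0.2109  0.0447] circ [ 0.3392 -0.211 ] 0.0117 zmax 0.053
bottle 600 mean [0.6851 0.3302 0.1248] circ [0.6938 0.3382] 0.033 zmax 0.2053
pear 377 mean [0.5436 0.3821 0.0614] circ [0.5477 0.3896] 0.035 zmax 0.0929
tin 285 mean [ 0.7413 -0.2181  0.058 ] circ [ 0.7436 -0.2194] 0.0299 zmax 0.0706
```

View pics/crop.png

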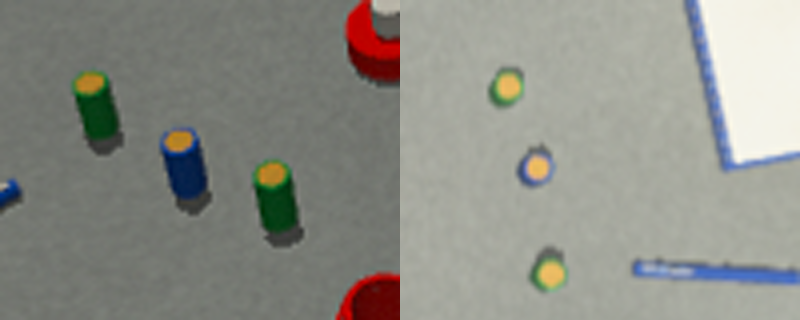

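Confirmed: the middle roll, scene (156,231) and top (313,232), is the only blue one. The other two are green look-alikes. I'll do the red roll first, starting by squaring the tool to the world axes.

```bash
cat >> h.py <<'E'
from scipy.spatial.transform import Rotation as Ro
R0=np.array([[-1,0,0],[0,1,0],[0,0,-1.]])
def rel(x,y,z,Rt=R0):
    st=readout.sense(); R=np.array(st['ee_rot']); p=np.array(st['tcp_pos'])
    print('t',round(st['time_s'],2),'p',p.round(4),'F',np.round(st['wrist_force'],2),'w',round(st['grip_width'],4),'j7',st['joints'][6].round(1))
    print('shift cm',(R.T@(np.array([x,y,z])-p)*100).round(2),'rot',Ro.from_matrix(R.T@Rt).as_rotvec(degrees=True).round(2))
E
python3 -c "
from h import *
rel(.418,.178,.13)"
```

```text
t 0.15 p [0.1568 0.6301 0.2551] F [ 0.59  0.65 -0.43] w 0.0853 j7 -2.9
shift cm [-36.26 -37.54  12.6 ] rot [-1.200e-01 -1.000e-02 -1.397e+01]
```

Emit:
play_rows(
  targets="-3.3 -3.4 1.1 0 0 -7 0.7;-6.6 -6.8 2.3 0 0 -14 0.7;-9.9 -10.2 3.4 0 0 -14 0.7;-13.2 -13.6 4.6 0 0 -14 0.7;-16.5 -17 5.7 0 0 -14 0.7;-19.8 -20.5 6.9 0 0 -14 0.7;-23.1 -23.9 8 0 0 -14 0.7;-26.4 -27.3 9.2 0 0 -14 0.7;-29.7 -30.7 10.3 0 0 -14 0.7;-33 -34.2 11.5 0 0 -14 0.7",
  force=60,
)

```text
time_s: 1.15
tcp_pos: [0.3951, 0.2168, 0.1407]
ee_rot: [[-1.0, -0.001, 0.0], [-0.001, 1.0, -0.001], [-0.0, -0.001, -1.0]]
wrist_force: [0.7, 0.5, -0.2]
grip_width: 0.0597
```

```bash
python3 -c "
from h import *
rel(.418,.178,.13)"
```

```text
t 1.15 p [0.3951 0.2168 0.1407] F [ 0.73  0.53 -0.23] w 0.0597 j7 59.1
shift cm [-2.29 -3.88  1.08] rot [-0.07  0.02  0.07]
```

Tracking is very accurate. Next I'll move above the roll and check with the wrist camera.

Emit:
play_rows(
  targets="-2.3 -3.9 1 0 0 0 0.7;-2.3 -3.9 1 0 0 0 0.7",
)

```text
time_s: 1.35
tcp_pos: [0.42, 0.1701, 0.1296]
ee_rot: [[-1.0, 0.011, -0.001], [0.011, 1.0, -0.006], [0.001, -0.006, -1.0]]
wrist_force: [-0.5, -1.1, -0.4]
grip_width: 0.0603
```

```bash
python3 - <<'E'
from h import *
s=snap('wrist'); cv2.imwrite('pics/wrist1.png',s['image'][...,::-1])
W=cloud(s); rel(.418,.178,.049)
m=(W[...,2]>.036)&(W[...,2]<.05)&(s['depth']>0)&(np.hypot(W[...,0]-.418,W[...,1]-.178)<.03)
q=W[m]; c,r=cv2.minEnclosingCircle(q[:,:2].astype(np.float32)); print(len(q),q.mean(0),c,r)
# finger z (world) near tool
m=(W[...,2]>.07)&(s['depth']>0)&(s['depth']<.3)&(abs(W[...,0]-.418)<.012); f=W[m]; print(f[:,2].min() if len(f) else 0, np.percentile(f[:,2],[0,2,5]) if len(f) else 0)
E
```

```text
t 1.4 p [0.4188 0.1737 0.13  ] F [0.15 0.75 0.41] w 0.0598 j7 65.8
shift cm [0.08 0.45 8.1 ] rot [-0.2  -0.06 -0.42]
696 [0.41958979 0.17840397 0.0447277 ] (0.42075315117836, 0.17858357727527618) 0.011924623511731625
0.10995749925130846 [0.1099575  0.12404682 0.13596594]
```

View pics/wrist1.png

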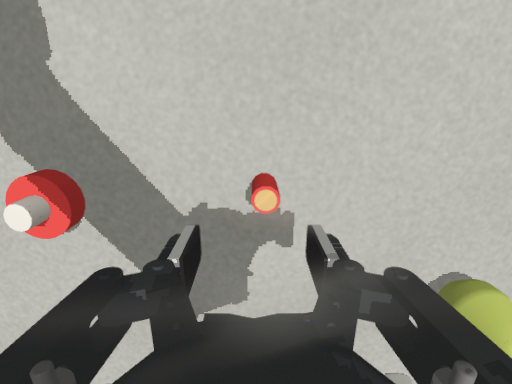

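The wrist view shows the red roll at (265,195), with brass ends and a red wrap. It measures (0.4195, 0.1785). Descending to grip the top ~20 mm.

Emit:
play_rows(
  targets="0 0.5 0 0 0 -0.4 0.7;0 0.5 3 0 0 -0.4 0.7;0 0.5 6 0 0 -0.4 0.7;0 0.5 8.1 0 0 -0.4 0.7;0 0.5 8.1 0 0 -0.4 0.5;0 0.5 8.1 0 0 -0.4 0.1;0 0.5 8.1 0 0 -0.4 0.1;0 0.5 8.1 0 0 -0.4 0.1;0 0.5 8.1 0 0 -0.4 0.1;0 0.5 8.1 0 0 -0.4 0.1",
  force=50,
)

```text
time_s: 2.4
tcp_pos: [0.4196, 0.1792, 0.05]
ee_rot: [[-1.0, 0.0, 0.001], [0.0, 1.0, -0.002], [-0.001, -0.002, -1.0]]
wrist_force: [-1.3, 0.3, 3.7]
grip_width: 0.0222
```

```bash
python3 -c "
from h import *
rel(.616,-.212,.18)
rel(.6163,-.2118,.15)"
```

```text
t 2.4 p [0.4196 0.1792 0.05  ] F [-1.33  0.27  3.71] w 0.0222 j7 69.8
shift cm [-19.66 -39.13 -12.91] rot [-0.1   0.04 -0.03]
t 2.4 p [0.4196 0.1792 0.05  ] F [-1.33  0.27  3.71] w 0.0222 j7 69.8
shift cm [-19.69 -39.11  -9.91] rot [-0.1   0.04 -0.03]
```

Emit:
play_rows(
  targets="0 0 -4 0 0 0 0.1;0 0 -8 0 0 0 0.1;-2 -4 -10 0 0 0 0.1;-4 -8 -10 0 0 0 0.1;-6 -12 -10 0 0 0 0.1;-8 -16 -10 0 0 0 0.1;-10 -20 -10 0 0 0 0.1;-12 -24 -10 0 0 0 0.1;-14 -28 -10 0 0 0 0.1;-16 -32 -10 0 0 0 0.1",
)

```text
time_s: 3.4
tcp_pos: [0.5796, -0.1423, 0.1505]
ee_rot: [[-1.0, 0.0, 0.0], [0.0, 1.0, -0.001], [-0.0, -0.001, -1.0]]
wrist_force: [1.4, 1.1, -0.4]
grip_width: 0.022
```

```bash
python3 -c "
from h import *
rel(.6163,-.2118,.15)"
```

```text
t 3.4 p [ 0.5796 -0.1423  0.1505] F [ 1.38  1.1  -0.43] w 0.022 j7 111.4
shift cm [-3.67 -6.95  0.06] rot [-0.08  0.01 -0.02]
```

Emit:
play_rows(
  targets="-1.9 -3.5 0 0 0 0 0.1;-3.5 -6.8 0 0 0 0 0.1;-3.7 -6.9 0 0 0 0 0.1;-3.7 -6.9 0 0 0 0 0.1",
)

```text
time_s: 3.8
tcp_pos: [0.616, -0.213, 0.1502]
ee_rot: [[-1.0, 0.003, -0.001], [0.003, 1.0, -0.002], [0.001, -0.002, -1.0]]
wrist_force: [-0.2, 0.6, -1.3]
grip_width: 0.0225
```

```bash
python3 - <<'E'
from h import *
s=snap('wrist'); cv2.imwrite('pics/wrist2.png',s['image'][...,::-1])
W=cloud(s); rel(.6163,-.2118,.09)
m=(W[...,2]>.052)&(W[...,2]<.068)&(s['depth']>0)&(np.hypot(W[...,0]-.616,W[...,1]+.212)<.04)
q=W[m]; c,r=cv2.minEnclosingCircle(q[:,:2].astype(np.float32)); print(len(q),c,r)
T=snap('top'); s2=snap('scene'); cv2.imwrite('pics/scene2.png',s2['image'][...,::-1])
S=cloud(s2)
m=(S[...,2]>.055)&(S[...,2]<.068)&(np.hypot(S[...,0]-.616,S[...,1]+.212)<.04)
q=S[m];c,r=cv2.minEnclosingCircle(q[:,:2].astype(np.float32)); print('S',len(q),c,r)
E
```

```text
t 3.85 p [ 0.616  -0.2109  0.15  ] F [ 0.41  1.14 -0.9 ] w 0.0222 j7 117.9
shift cm [-0.04 -0.09  6.  ] rot [-0.02 -0.07 -0.05]
1110 (0.6193104982376099, -0.21270699799060822) 0.027942372485995293
S 142 (0.6201915740966797, -0.2150147259235382) 0.025627251714468002
```

View pics/wrist2.png

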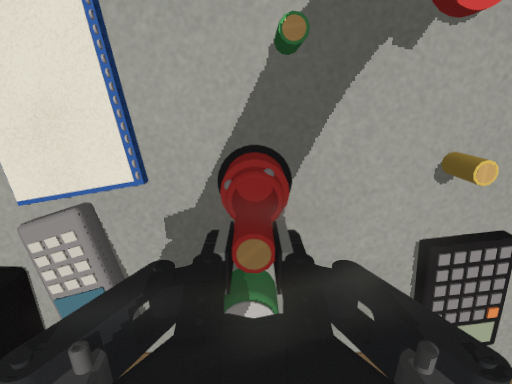

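The wrist view shows the roll at (253,255) upright in the jaws over the red can mouth (256,190). The can is near (0.618, -0.2125). Lowering into the mouth and releasing.

Emit:
play_rows(
  targets="-0.2 -0.1 2 0 0 0 0.1;-0.2 -0.1 4 0 0 0 0.1;-0.2 -0.1 5 0 0 0 0.1;-0.2 -0.1 6 0 0 0 0.1;-0.2 -0.1 6 0 0 0 0.1",
)

```text
time_s: 4.45
tcp_pos: [0.617, -0.2088, 0.0886]
ee_rot: [[-1.0, -0.003, -0.004], [-0.003, 1.0, 0.002], [0.004, 0.002, -1.0]]
wrist_force: [-0.2, -0.2, -0.2]
grip_width: 0.0222
```

```bash
python3 - <<'E'
from h import *
s2=snap('scene'); cv2.imwrite('pics/scene3.png',cv2.resize(s2['image'][210:310,150:270],None,fx=5,fy=5)[...,::-1])
rel(.421,-.204,.13)
E
```

```text
t 4.5 p [ 0.6177 -0.2094  0.0896] F [ 0.68 -0.97 -0.49] w 0.0219 j7 119.7
shift cm [19.68  0.59 -3.99] rot [ 0.05 -0.12  0.14]
```

View pics/scene3.png

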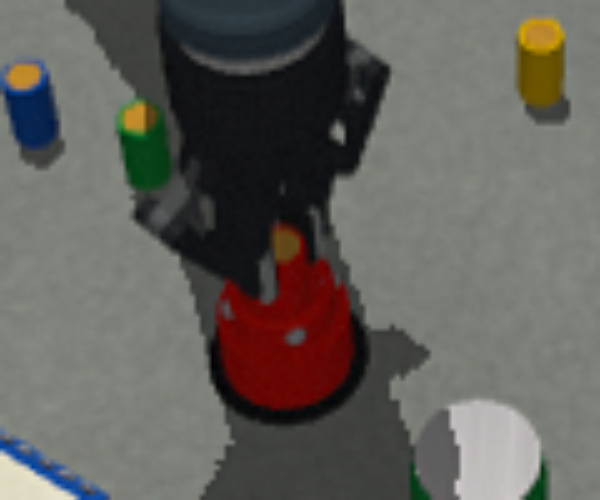

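The roll is in the mouth with no contact force. Opening, then rising.

Emit:
play_rows(
  targets="0 -0.3 0 0 0 0 0.1;0 -0.3 0 0 0 0 0.4;0 -0.3 0 0 0 0 0.5;0 -0.3 0 0 0 0 0.6;0 -0.3 0 0 0 0 0.6;0 -0.3 -2 0 0 0 0.6;0 -0.3 -5 0 0 0 0.6;3 -0.3 -6 0 0 0 0.6;7 -0.3 -6 0 0 0 0.6",
)

```text
time_s: 5.4
tcp_pos: [0.5512, -0.213, 0.1528]
ee_rot: [[-1.0, -0.005, 0.005], [-0.005, 1.0, -0.002], [-0.005, -0.002, -1.0]]
wrist_force: [0.1, -1.5, 0.5]
grip_width: 0.0511
```

```bash
python3 - <<'E'
from h import *
s=snap('wrist'); cv2.imwrite('pics/wrist3.png',s['image'][...,::-1])
s2=snap('scene'); cv2.imwrite('pics/scene4.png',cv2.resize(s2['image'][210:310,150:270],None,fx=5,fy=5)[...,::-1])
rel(.421,-.204,.13)
E
```

```text
t 5.5 p [ 0.5397 -0.2137  0.1482] F [-0.58 -1.19 -0.85] w 0.0515 j7 119.4
shift cm [11.86  0.93  1.95] rot [ 0.21 -0.63 -0.18]
```

View pics/scene4.png

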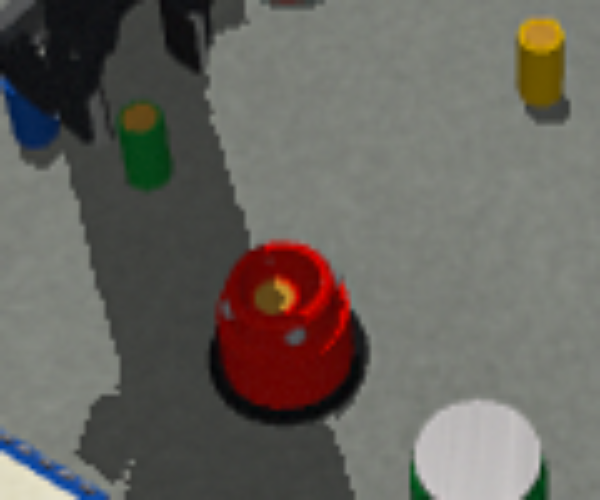

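The red roll is sitting inside the red can. Next is the blue roll.

Emit:
play_rows(
  targets="4 0.3 0.5 0 0 0 0.7;8 0.6 1 0 -0.6 0 0.7;11.9 0.9 2 0 -0.6 0 0.7;11.9 0.9 2 0 -0.6 0 0.7;11.9 0.9 2 0 -0.6 0 0.7",
)

```text
time_s: 6.0
tcp_pos: [0.4194, -0.2041, 0.1293]
ee_rot: [[-1.0, 0.005, -0.001], [0.005, 1.0, 0.005], [0.001, 0.005, -1.0]]
wrist_force: [1.3, -0.0, 0.4]
grip_width: 0.0597
```

```bash
python3 - <<'E'
from h import *
s=snap('wrist'); cv2.imwrite('pics/wrist4.png',s['image'][...,::-1])
W=cloud(s)
m=(W[...,2]>.036)&(W[...,2]<.05)&(s['depth']>0)&(np.hypot(W[...,0]-.421,W[...,1]+.204)<.03)
q=W[m]; c,r=cv2.minEnclosingCircle(q[:,:2].astype(np.float32)); print(len(q),q.mean(0),c,r)
rel(.422,-.204,.05)
E
```

```text
713 [ 0.42308011 -0.20375864  0.04470986] (0.42433133721351624, -0.20363493263721466) 0.012019112706184387
t 6.05 p [ 0.4215 -0.2044  0.1301] F [ 0.49 -0.1  -0.32] w 0.0597 j7 120.0
shift cm [-0.03  0.02  8.01] rot [ 0.19  0.09 -0.19]
```

View pics/wrist4.png

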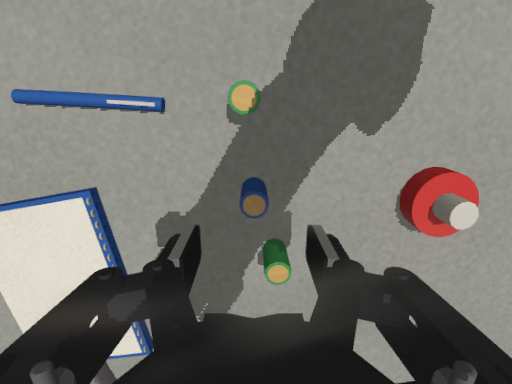

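The wrist view shows the blue roll at (254,198) between the two green ones at (243,97) and (277,262). The jaws clear both.

Emit:
play_rows(
  targets="-0.1 0 3 0 0 0 0.7;-0.1 0 6 0 0 0 0.7;-0.1 0 8 0 0 0 0.7;-0.1 0 8 0 0 0 0.5;-0.1 0 8 0 0 0 0.1;-0.1 0 8 0 0 0 0.1;-0.1 0 8 0 0 0 0.1;-0.1 0 8 0 0 0 0.1;-0.1 0 8 0 0 0 0.1",
  force=50,
)

```text
time_s: 6.95
tcp_pos: [0.4241, -0.2046, 0.0512]
ee_rot: [[-1.0, 0.003, 0.005], [0.003, 1.0, 0.003], [-0.005, 0.003, -1.0]]
wrist_force: [0.9, 0.4, 2.9]
grip_width: 0.0221
```

Emit:
play_rows(
  targets="0 0 -4 0 0 0 0.1;0 0 -8 0 0 0 0.1;-2 4 -10 0 0 0 0.1;-4 8 -10 0 0 0 0.1;-6 12 -10 0 0 0 0.1;-8 16 -10 0 0 0 0.1;-10 20 -10 0 0 0 0.1;-11 24 -10 0 0 0 0.1;-13 28 -10 0 0 0 0.1;-15 32 -10 0 0 0 0.1",
)

```text
time_s: 7.95
tcp_pos: [0.5742, 0.1161, 0.1524]
ee_rot: [[-1.0, 0.003, 0.003], [0.003, 1.0, 0.002], [-0.003, 0.002, -1.0]]
wrist_force: [0.0, 0.2, -0.9]
grip_width: 0.0221
```

```bash
python3 -c "
from h import *
rel(.6065,.235,.15)"
```

```text
t 7.95 p [0.5742 0.1161 0.1524] F [ 0.02  0.16 -0.93] w 0.0221 j7 83.2
shift cm [-3.19 11.9   0.28] rot [ 0.14  0.19 -0.19]
```

Emit:
play_rows(
  targets="-1.1 4 0.2 0 0 0 0.1;-2.2 8 0.2 0 0 0 0.1;-3.2 11.5 0.2 0 0 0 0.1;-3.2 11.9 0.2 0 0 0 0.1;-3.2 11.9 0.2 0 0 0 0.1",
)

```text
time_s: 8.45
tcp_pos: [0.6056, 0.2372, 0.1501]
ee_rot: [[-1.0, -0.001, 0.002], [-0.001, 1.0, 0.002], [-0.002, 0.002, -1.0]]
wrist_force: [-0.1, -0.9, -0.9]
grip_width: 0.0221
```

```bash
python3 - <<'E'
from h import *
s=snap('wrist'); cv2.imwrite('pics/wrist5.png',s['image'][...,::-1])
W=cloud(s)
m=(W[...,2]>.052)&(W[...,2]<.068)&(s['depth']>0)&(np.hypot(W[...,0]-.606,W[...,1]-.235)<.04)
q=W[m]; c,r=cv2.minEnclosingCircle(q[:,:2].astype(np.float32)); print(len(q),c,r)
rel(.607,.235,.09)
E
```

```text
1115 (0.6073856353759766, 0.23586982488632202) 0.027896879240870476
t 8.5 p [0.6059 0.2344 0.1502] F [ 0.52 -1.02 -0.72] w 0.0221 j7 74.0
shift cm [-0.1   0.05  6.02] rot [ 0.04  0.11 -0.15]
```

View pics/wrist5.png

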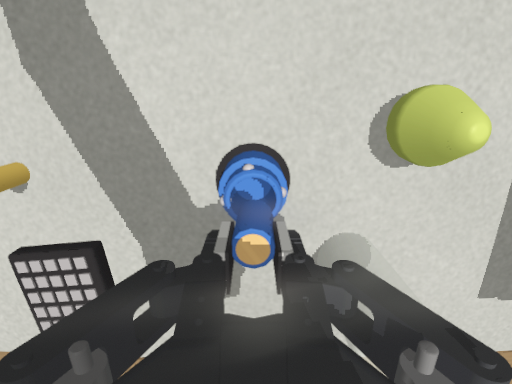

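The roll at (253,247) is upright over the blue mouth at (253,190). Lowering, then releasing.

Emit:
play_rows(
  targets="-0.1 0.1 2 0 0 0 0.1;-0.1 0.1 4 0 0 0 0.1;-0.1 0.1 5 0 0 0 0.1;-0.1 0.1 6 0 0 0 0.1;-0.1 0.1 6 0 0 0 0.1;-0.1 0.1 6 0 0 0 0.1",
)

```text
time_s: 9.1
tcp_pos: [0.6074, 0.235, 0.0906]
ee_rot: [[-1.0, 0.003, 0.002], [0.003, 1.0, 0.001], [-0.002, 0.001, -1.0]]
wrist_force: [-0.4, 0.3, -0.5]
grip_width: 0.0217
```

Emit:
play_rows(
  targets="0 0 0 0 0 0 0.4;0 0 0 0 0 0 0.5;0 0 0 0 0 0 0.6;0 0 0 0 0 0 0.6;0 0 -2 0 0 0 0.6;0 0 -5 0 0 0 0.6;3 -3 -6 0 0 0 0.6;6 -6 -6 0 0 0 0.6;9 -9 -6 0 0 0 0.6;9 -9 -6 0 0 0 0.6",
)

```text
time_s: 10.1
tcp_pos: [0.5107, 0.1385, 0.1483]
ee_rot: [[-1.0, 0.01, -0.007], [0.01, 1.0, -0.003], [0.007, -0.003, -1.0]]
wrist_force: [0.1, -1.0, -0.9]
grip_width: 0.0511
```

```bash
python3 - <<'E'
from h import *
s2=snap('scene'); cv2.imwrite('pics/scene5.png',s2['image'][...,::-1])
cv2.imwrite('pics/scene5c.png',cv2.resize(s2['image'][130:230,250:370],None,fx=5,fy=5)[...,::-1])
rel(.4315,-.0299,.15)
E
```

```text
t 10.15 p [0.5139 0.1418 0.1495] F [ 0.62  0.75 -0.12] w 0.0514 j7 77.2
shift cm [  8.11 -17.23  -0.04] rot [-0.01 -0.08 -0.44]
```

View pics/scene5c.png

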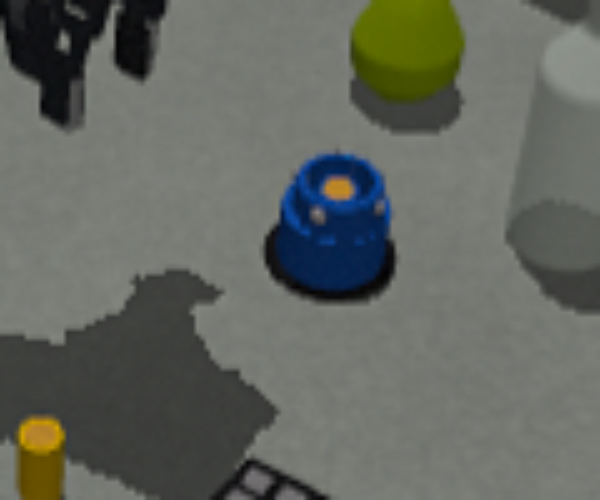

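Blue roll is in. Going to the lid.

Emit:
play_rows(
  targets="2 -4 0 0 0 0 0.7;4 -8 0 0 0 -0.4 0.7;6 -12 0 0 0 -0.4 0.7;7.5 -15.5 0 0 0 -0.4 0.7;8.1 -17.2 0 0 0 -0.4 0.7;8.1 -17.2 0 0 0 -0.4 0.7;8.1 -17.2 0 0 0 -0.4 0.7",
)

```text
time_s: 10.85
tcp_pos: [0.4332, -0.0288, 0.1503]
ee_rot: [[-1.0, 0.001, 0.001], [0.001, 1.0, 0.0], [-0.001, 0.0, -1.0]]
wrist_force: [0.6, -0.1, 0.2]
grip_width: 0.0601
```

```bash
python3 - <<'E'
from h import *
s=snap('wrist'); cv2.imwrite('pics/wrist6.png',s['image'][...,::-1])
W=cloud(s)
d=np.hypot(W[...,0]-.4315,W[...,1]+.03)
for lo,hi,rr in [(.038,.054,.025),(.018,.03,.04)]:
    m=(W[...,2]>lo)&(W[...,2]<hi)&(s['depth']>0)&(d<rr)
    q=W[m]; c,r=cv2.minEnclosingCircle(q[:,:2].astype(np.float32)); print(len(q),q.mean(0).round(4),c,r)
rel(.4325,-.0299,.052)
E
```

```text
710 [ 0.4335 -0.0295  0.0472] (0.43469440937042236, -0.029434267431497574) 0.013010104186832905
2532 [ 0.4319 -0.03    0.0238] (0.43504154682159424, -0.03000621870160103) 0.03201480582356453
t 10.9 p [ 0.4333 -0.0282  0.1503] F [-0.21 -0.55  0.22] w 0.0601 j7 92.6
shift cm [ 0.09 -0.18  9.83] rot [0.01 0.05 0.06]
```

View pics/wrist6.png

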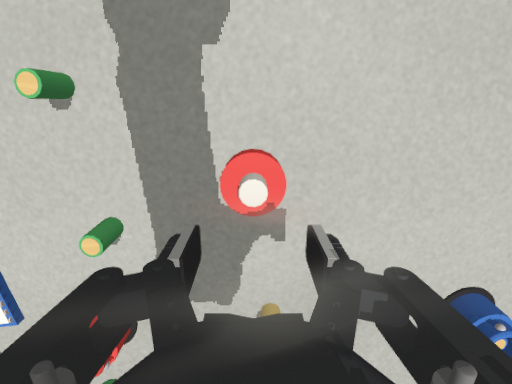

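The lid is at (252,182) with its white knob at (253,192), measured within ~2 mm of the jaw centre. Descending to grip the knob.

Emit:
play_rows(
  targets="0 -0.15 3 0 0 0 0.7;0 -0.15 6 0 0 0 0.7;0 -0.15 8.5 0 0 0 0.7;0 -0.15 9.9 0 0 0 0.7;0 -0.15 9.9 0 0 0 0.5;0 -0.15 9.9 0 0 0 0.1;0 -0.15 9.9 0 0 0 0.1;0 -0.15 9.9 0 0 0 0.1;0 -0.15 9.9 0 0 0 0.1;0 -0.15 9.9 0 0 0 0.1",
  force=80,
)

```text
time_s: 11.9
tcp_pos: [0.4344, -0.0293, 0.0521]
ee_rot: [[-1.0, -0.001, 0.003], [-0.001, 1.0, 0.001], [-0.003, 0.001, -1.0]]
wrist_force: [0.5, 0.7, 3.9]
grip_width: 0.0229
```

```bash
python3 -c "
from h import *
rel(.70,-.212,.20)"
```

```text
t 11.9 p [ 0.4344 -0.0293  0.0521] F [0.53 0.68 3.88] w 0.0229 j7 101.8
shift cm [-26.58 -18.29 -14.72] rot [0.05 0.18 0.07]
```

Emit:
play_rows(
  targets="0 0 -3 0 0 0 0.1;-1 0 -7 0 0 0 0.1;-4 -2 -10 0 0 0 0.1;-7 -4 -13 0 0 0 0.1;-11 -7 -14 0 0 0 0.1;-15 -9.5 -15 0 0 0 0.1;-19 -12 -15 0 0 0 0.1;-22 -14.5 -15 0 0 0 0.1;-25 -17 -15 0 0 0 0.1;-26.5 -18.3 -15 0 0 0 0.1",
)

```text
time_s: 12.9
tcp_pos: [0.7004, -0.215, 0.202]
ee_rot: [[-1.0, 0.0, 0.003], [0.0, 1.0, -0.001], [-0.003, -0.001, -1.0]]
wrist_force: [-0.9, 0.6, -1.0]
grip_width: 0.0232
```

Emit:
play_rows(
  targets="0 0 0 0 0 0 0.1;0 0 0 0 0 0 0.1;0 0 0 0 0 0 0.1",
)

```text
time_s: 13.2
tcp_pos: [0.6994, -0.2138, 0.2014]
ee_rot: [[-1.0, -0.0, 0.001], [-0.0, 1.0, 0.0], [-0.001, 0.0, -1.0]]
wrist_force: [-0.9, -1.1, -0.4]
grip_width: 0.0234
```

```bash
cat > meas.py <<'E'
from h import *
import sys
from scipy.optimize import least_squares
def circ(q,r):
    f=lambda p:np.hypot(q[:,0]-p[0],q[:,1]-p[1])-r
    return least_squares(f,q[:,:2].mean(0),loss='soft_l1',f_scale=.001)
s=snap('wrist'); cv2.imwrite(sys.argv[1],s['image'][...,::-1]); W=cloud(s)
st=readout.sense(); p=st['tcp_pos']; print('p',p.round(4),'R',np.round(st['ee_rot'],3).tolist(),'F',st['wrist_force'].round(2))
# can rim
d=np.hypot(W[...,0]-.618,W[...,1]+.212)
m=(W[...,2]>.0585)&(W[...,2]<.066)&(d<.03)&(d>.015); q=W[m]
mid=circ(q,.0205); print('rim n',len(q),mid.x.round(4),'z',np.median(q[:,2]).round(4), 'r',np.percentile(np.hypot(*(q[:,:2]-mid.x).T),[1,50,99]).round(4))
E
python3 meas.py pics/wrist7.png; python3 -c "
from h import *
s=dict(np.load('last_wrist.npz'));W=cloud(s);p=readout.sense()['tcp_pos']
d=np.hypot(W[...,0]-p[0],W[...,1]-p[1]);im=s['image'].astype(int)
red=(im[...,0]>120)&(im[...,1]<70)&(d<.05)
q=W[red];print(len(q)); 
h,e=np.histogram(q[:,2]-p[2],bins=30);print(list(zip(e.round(4),h)))
"
```

```text
p [ 0.6996 -0.2135  0.2017] R [[-1.0, -0.001, 0.002], [-0.001, 1.0, 0.0], [-0.002, 0.0, -1.0]] F [ 0.85  0.26 -1.87]
rim n 895 [ 0.6198 -0.2131] z 0.0607 r [0.0186 0.0214 0.0244]
3363
[(np.float64(-0.031), np.int64(3261)), (np.float64(-0.0276), np.int64(95)), (np.float64(-0.0243), np.int64(0)), (np.float64(-0.0209), np.int64(0)), (np.float64(-0.0176), np.int64(0)), (np.float64(-0.0142), np.int64(0)), (np.float64(-0.0108), np.int64(0)), (np.float64(-0.0075), np.int64(0)), (np.float64(-0.0041), np.int64(0)), (np.float64(-0.0008), np.int64(0)), (np.float64(0.0026), np.int64(0)), (np.float64(0.0059), np.int64(0)), (np.float64(0.0093), np.int64(0)), (np.float64(0.0127), np.int64(0)), (np.float64(0.016), np.int64(0)), (np.float64(0.0194), np.int64(0)), (np.float64(0.0227), np.int64(0)), (np.float64(0.0261), np.int64(0)), (np.float64(0.0294), np.int64(0)), (np.float64(0.0328), np.int64(0)), (np.float64(0.0362), np.int64(0)), (np.float64(0.0395), np.int64(0)), (np.float64(0.0429), np.int64(0)), (np.float64(0.0462), np.int64(0)), (np.float64(0.0496), np.int64(2)), (np.float64(0.0529), np.int64(0)), (np.float64(0.0563), np.int64(0)), (np.float64(0.0597), np.int64(0)), (np.float64(0.063), np.int64(0)), (np.float64(0.0664), np.int64(5))]
```

View pics/wrist7.png

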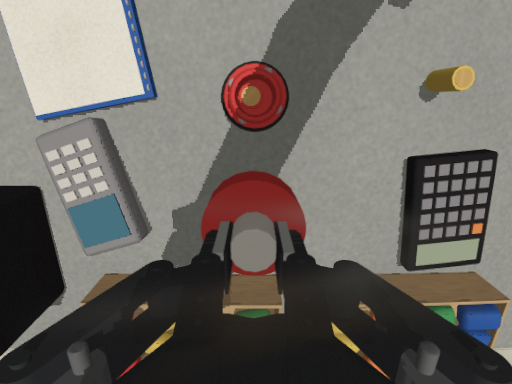

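```bash
cat > lid.py <<'E'
from h import *
from scipy.optimize import least_squares
s=dict(np.load('last_wrist.npz'));W=cloud(s);p=readout.sense()['tcp_pos']
d=np.hypot(W[...,0]-p[0],W[...,1]-p[1])
top=(abs(W[...,2]-(p[2]-.0292))<.004)&(d<.05)
out=[]
c=p[:2].copy()
rad=np.hypot(W[...,0]-c[0],W[...,1]-c[1])
ang=np.degrees(np.arctan2(W[...,1]-c[1],-(W[...,0]-c[0])))  # 0 = toward -x
pts=[]
for a in range(-95,96,3):
    m=top&(abs(ang-a)<1.5)
    if m.sum()>3:
        r=rad[m].max()
        if r>.024: pts.append((a,*W[m][np.argmax(rad[m])][:2],r))
pts=np.array(pts); print(len(pts), pts[::4,[0,3]].round(4).tolist())
for fixed in (.0315,None):
    f=(lambda v:np.hypot(pts[:,1]-v[0],pts[:,2]-v[1])-(fixed or v[2]))
    r=least_squares(f,[*c,.0315],loss='soft_l1',f_scale=.0005); print(fixed,r.x.round(4),'off from tcp',(r.x[:2]-p[:2]).round(4),np.std(r.fun).round(4))
q=W[top]; print('lid plane tilt',np.linalg.lstsq(np.c_[q[:,:2]-c,np.ones(len(q))],q[:,2],rcond=None)[0].round(4))
E
python3 lid.py
```

```text
64 [[-95.0, 0.0322], [-83.0, 0.0325], [-71.0, 0.0321], [-59.0, 0.0322], [-47.0, 0.0319], [-35.0, 0.0319], [-23.0, 0.0318], [-11.0, 0.0315], [1.0, 0.0315], [13.0, 0.0314], [25.0, 0.031], [37.0, 0.0302], [49.0, 0.0302], [61.0, 0.0299], [73.0, 0.0299], [85.0, 0.0301]]
0.0315 [ 0.6999 -0.2147  0.0315] off from tcp [ 0.0003 -0.0012] 0.0003
None [ 0.6993 -0.2147  0.031 ] off from tcp [-0.0003 -0.0012] 0.0002
lid plane tilt [ 0.0024 -0.0017  0.1729]
```

Emit:
play_rows(
  targets="0 0.1 3 0 0 0 0.1;0 0.1 6 0 0 0 0.1;0 0.1 7.7 0 0 0 0.1;0 0.1 7.7 0 0 0 0.1;0 0.1 7.7 0 0 0 0.1",
)

```text
time_s: 13.75
tcp_pos: [0.6998, -0.2122, 0.1252]
ee_rot: [[-1.0, -0.001, 0.002], [-0.001, 1.0, 0.0], [-0.002, 0.0, -1.0]]
wrist_force: [0.3, -0.6, 0.2]
grip_width: 0.0235
```

```bash
python3 meas.py pics/wrist8.png; python3 lid.py
```

```text
p [ 0.7006 -0.2128  0.1264] R [[-1.0, -0.001, 0.004], [-0.001, 1.0, -0.001], [-0.004, -0.001, -1.0]] F [ 0.2  -0.53 -1.18]
rim n 1847 [ 0.62   -0.2131] z 0.0608 r [0.0186 0.0214 0.0244]
64 [[-95.0, 0.0313], [-83.0, 0.0315], [-71.0, 0.0314], [-59.0, 0.0316], [-47.0, 0.0316], [-35.0, 0.0317], [-23.0, 0.0319], [-11.0, 0.032], [1.0, 0.032], [13.0, 0.032], [25.0, 0.032], [37.0, 0.0317], [49.0, 0.0313], [61.0, 0.031], [73.0, 0.031], [85.0, 0.0309]]
0.0315 [ 0.7003 -0.213   0.0315] off from tcp [-0.0003 -0.0002] 0.0003
None [ 0.6996 -0.213   0.031 ] off from tcp [-0.001  -0.0002] 0.0002
lid plane tilt [ 0.0007 -0.0009  0.0967]
```

View pics/wrist8.png

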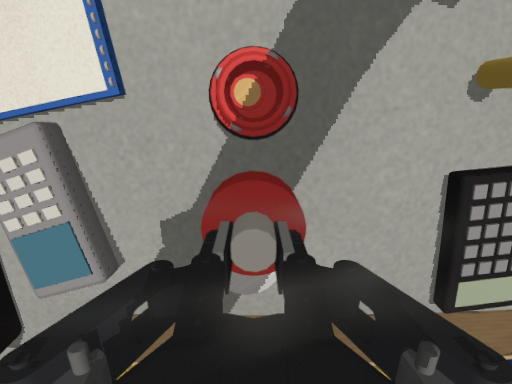

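Relative measurement in the same camera view puts the rim 80 mm behind the held lid in x and level in y, so the TCP target is about (0.620, -0.2125).

```bash
python3 -c "
from h import *
rel(.6202,-.2125,.126)"
```

```text
t 13.8 p [ 0.7006 -0.2128  0.1264] F [ 0.2  -0.53 -1.18] w 0.0232 j7 118.4
shift cm [8.04 0.03 0.01] rot [-0.04  0.25  0.04]
```

Emit:
play_rows(
  targets="3 0 -0.3 0 0.2 0 0.1;6 0 -0.3 0 0.2 0 0.1;8 0 0 0 0.2 0 0.1;8.05 0 0 0 0.2 0 0.1;8.05 0 0 0 0.2 0 0.1;8.05 0 0 0 0.2 0 0.1",
)

```text
time_s: 14.4
tcp_pos: [0.6225, -0.2126, 0.1276]
ee_rot: [[-1.0, -0.002, 0.005], [-0.002, 1.0, -0.001], [-0.005, -0.001, -1.0]]
wrist_force: [0.4, -0.6, -0.2]
grip_width: 0.0234
```

```bash
python3 -c "
from h import *
s=snap('scene'); cv2.imwrite('pics/scene6.png',cv2.resize(s['image'][210:310,150:270],None,fx=5,fy=5)[...,::-1])
rel(.6202,-.2125,.107)"
```

```text
t 14.45 p [ 0.6224 -0.2125  0.1272] F [ 1.24 -0.02 -1.1 ] w 0.0232 j7 120.5
shift cm [0.22 0.   2.02] rot [-0.06  0.23  0.12]
```

View pics/scene6.png

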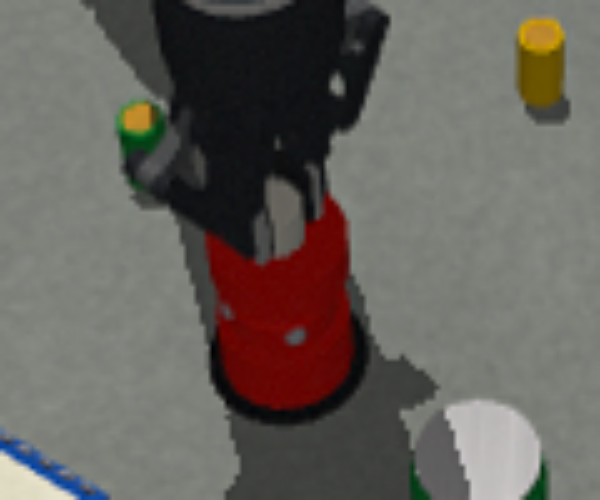

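Emit:
play_rows(
  targets="0.2 0 0.6 0 0.2 0 0.1;0.2 0 1 0 0.2 0 0.1;0.2 0 1.3 0 0.2 0 0.1;0.2 0 1.5 0 0.2 0 0.1;0.2 0 1.5 0 0.2 0 0.1",
)

```text
time_s: 14.95
tcp_pos: [0.62, -0.2124, 0.1114]
ee_rot: [[-1.0, -0.002, -0.001], [-0.002, 1.0, -0.001], [0.001, -0.001, -1.0]]
wrist_force: [0.4, 0.5, -0.9]
grip_width: 0.0232
```

```bash
python3 -c "
from h import *
rel(.6202,-.2125,.107)"
```

```text
t 14.95 p [ 0.62   -0.2124  0.1114] F [ 0.4   0.46 -0.95] w 0.0232 j7 120.9
shift cm [-0.02 -0.01  0.44] rot [-0.06 -0.04  0.12]
```

Emit:
play_rows(
  targets="0 0 0.2 0 0 0 0.1;0 0 0.3 0 0 0 0.1;0 0 0.4 0 0 0 0.1;0 0 0.5 0 0 0 0.1;0 0 0.5 0 0 0 0.1",
)

```text
time_s: 15.45
tcp_pos: [0.6202, -0.2123, 0.1067]
ee_rot: [[-1.0, -0.002, -0.0], [-0.002, 1.0, -0.001], [0.0, -0.001, -1.0]]
wrist_force: [-0.1, -0.1, 0.7]
grip_width: 0.0235
```

```bash
python3 -c "
from h import *
rel(.6202,-.2125,.0935)"
```

```text
t 15.45 p [ 0.6202 -0.2123  0.1067] F [-0.07 -0.09  0.72] w 0.0235 j7 121.0
shift cm [-0.   -0.02  1.32] rot [-0.04 -0.02  0.12]
```

The lid is over the neck at ball height with no side force. Pressing.

Emit:
play_rows(
  targets="0 0 0.1 0 0 0 0.1;0 0 0.2 0 0 0 0.1;0 0 0.3 0 0 0 0.1;0 0 0.3 0 0 0 0.1",
)

```text
time_s: 15.85
tcp_pos: [0.6211, -0.2125, 0.1057]
ee_rot: [[-1.0, -0.002, 0.001], [-0.002, 1.0, -0.0], [-0.001, -0.0, -1.0]]
wrist_force: [-1.6, 1.8, 8.2]
grip_width: 0.023
```

Emit:
play_rows(
  targets="0 0 0.1 0 0 0 0.1;0 0 0.2 0 0 0 0.1;0 0 0.3 0 0 0 0.1;0 0 0.3 0 0 0 0.1",
)

```text
time_s: 16.25
tcp_pos: [0.622, -0.2126, 0.1053]
ee_rot: [[-1.0, -0.002, 0.003], [-0.002, 1.0, 0.001], [-0.003, 0.001, -1.0]]
wrist_force: [-3.3, 2.2, 10.3]
grip_width: 0.0228
```

```bash
python3 -c "
from h import *
rel(.6202,-.2125,.0935)"
```

```text
t 16.25 p [ 0.622  -0.2126  0.1053] F [-3.31  2.2  10.3 ] w 0.0228 j7 121.2
shift cm [0.18 0.01 1.17] rot [0.03 0.17 0.11]
```

Emit:
play_rows(
  targets="0.2 0 0.3 0 0.2 0 0.1;0.2 0 0.4 0 0.2 0 0.1;0.2 0 0.5 0 0.2 0 0.1;0.2 0 0.5 0 0.2 0 0.1",
)

```text
time_s: 16.65
tcp_pos: [0.6221, -0.2128, 0.1042]
ee_rot: [[-1.0, -0.002, 0.004], [-0.002, 1.0, 0.001], [-0.004, 0.001, -1.0]]
wrist_force: [-2.3, 2.9, 14.6]
grip_width: 0.0233
```

```bash
python3 -c "
from h import *
rel(.6202,-.2125,.0935)"
```

```text
t 16.65 p [ 0.6221 -0.2128  0.1042] F [-2.27  2.93 14.57] w 0.0233 j7 121.3
shift cm [0.2  0.03 1.07] rot [0.08 0.22 0.12]
```

```bash
python3 - <<'E'
from h import *
s=snap('scene'); cv2.imwrite('pics/scene7.png',cv2.resize(s['image'][240:305,175:235],None,fx=9,fy=9,interpolation=cv2.INTER_CUBIC)[...,::-1])
s=snap('wrist'); cv2.imwrite('pics/wrist9.png',s['image'][...,::-1])
E
python3 lid.py
```

```text
64 [[-95.0, 0.0318], [-83.0, 0.0321], [-71.0, 0.0318], [-59.0, 0.0317], [-47.0, 0.0319], [-35.0, 0.0319], [-23.0, 0.0321], [-11.0, 0.0317], [1.0, 0.0319], [13.0, 0.0317], [25.0, 0.0314], [37.0, 0.0308], [49.0, 0.0308], [61.0, 0.0304], [73.0, 0.0304], [85.0, 0.0302]]
0.0315 [ 0.6221 -0.2136  0.0315] off from tcp [-0.0001 -0.0008] 0.0003
None [ 0.6214 -0.2136  0.0309] off from tcp [-0.0007 -0.0008] 0.0002
lid plane tilt [-0.0231  0.0021  0.0758]
```

View pics/scene7.png

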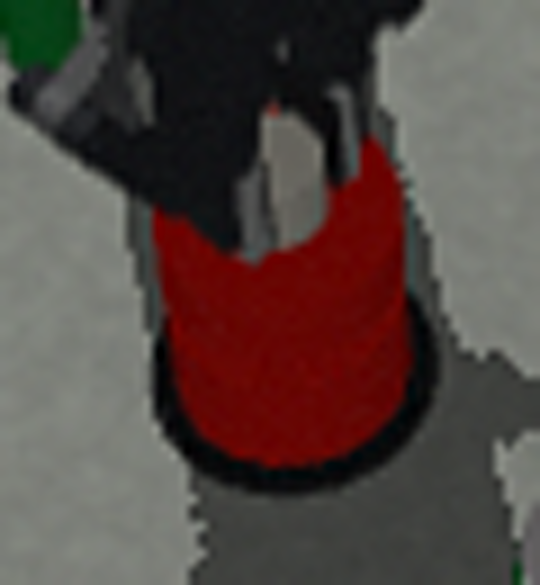

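View pics/wrist9.png

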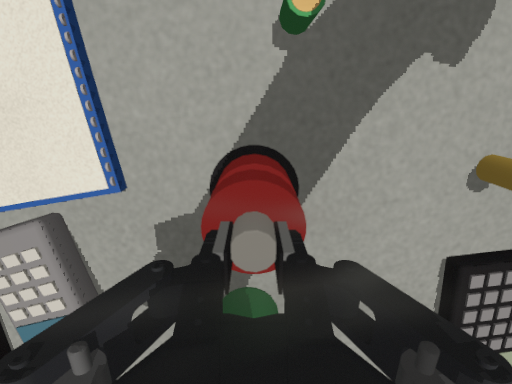

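The lid has gone ~1.7 mm onto the balls but is tilted ~1.3°, with its +x side low and the arm drifting +x. I'll bias the push toward -x, counter-tilt, grip harder and press deeper.

Emit:
play_rows(
  targets="0.3 0 0.2 0 -1.5 0 0.1;0.4 0 0.4 0 -1.5 0 0.1;0.4 0 0.6 0 -1.5 0 0.1;0.4 0 0.6 0 -1.5 0 0.1",
  force=110,
)

```text
time_s: 17.15
tcp_pos: [0.6185, -0.2125, 0.0981]
ee_rot: [[-1.0, -0.002, 0.031], [-0.002, 1.0, 0.001], [-0.031, 0.001, -1.0]]
wrist_force: [0.4, 0.1, -4.8]
grip_width: 0.0223
```

```bash
python3 -c "
from h import *
s=snap('wrist')
rel(.6202,-.2125,.0935)"; python3 lid.py
```

```text
t 17.2 p [ 0.6184 -0.2123  0.0974] F [ 2.23  0.37 -6.37] w 0.0224 j7 122.2
shift cm [-0.17 -0.02  0.4 ] rot [0.08 1.76 0.12]
64 [[-95.0, 0.0319], [-83.0, 0.0317], [-71.0, 0.0315], [-59.0, 0.0313], [-47.0, 0.0309], [-35.0, 0.0309], [-23.0, 0.0308], [-11.0, 0.0301], [1.0, 0.0301], [13.0, 0.0302], [25.0, 0.0301], [37.0, 0.0299], [49.0, 0.0296], [61.0, 0.0295], [73.0, 0.0297], [85.0, 0.0301]]
0.0315 [ 0.62   -0.2133  0.0315] off from tcp [ 0.0016 -0.001 ] 0.0003
None [ 0.6193 -0.2133  0.031 ] off from tcp [ 0.0009 -0.0009] 0.0002
lid plane tilt [0.038  0.0026 0.0693]
```

The balls have given: the wrist force has turned negative, so the lid is pulling down. Straightening and following it down.

Emit:
play_rows(
  targets="-0.1 0 0.2 0 1 0 0.1;-0.1 0 0.35 0 1.8 0 0.1;-0.1 0 0.5 0 1.8 0 0.1;-0.1 0 0.6 0 1.8 0 0.1;-0.1 0 0.6 0 1.8 0 0.1",
)

```text
time_s: 17.7
tcp_pos: [0.6197, -0.2119, 0.0938]
ee_rot: [[-1.0, -0.003, -0.003], [-0.003, 1.0, 0.003], [0.003, 0.003, -1.0]]
wrist_force: [-4.4, 3.6, 11.5]
grip_width: 0.0223
```

```bash
python3 -c "
from h import *
s=snap('wrist')
rel(.6202,-.2125,.0935)"; python3 lid.py
```

```text
t 17.75 p [ 0.6197 -0.2119  0.0938] F [-4.27  3.7  11.58] w 0.0224 j7 121.6
shift cm [-0.05 -0.06  0.03] rot [ 0.19 -0.13  0.15]
64 [[-95.0, 0.0319], [-83.0, 0.0315], [-71.0, 0.0315], [-59.0, 0.0319], [-47.0, 0.0315], [-35.0, 0.0317], [-23.0, 0.0317], [-11.0, 0.0312], [1.0, 0.0314], [13.0, 0.0314], [25.0, 0.0311], [37.0, 0.0307], [49.0, 0.0306], [61.0, 0.0302], [73.0, 0.0299], [85.0, 0.0305]]
0.0315 [ 0.6201 -0.2127  0.0315] off from tcp [ 0.0003 -0.0008] 0.0003
None [ 0.6194 -0.2127  0.031 ] off from tcp [-0.0003 -0.0008] 0.0002
lid plane tilt [0.0013 0.0013 0.0653]
```

Lid is level at about 42 mm with an 11.5 N push. I'll press slightly harder to confirm it's seated, then settle at ~10 N and trim the side load.

Emit:
play_rows(
  targets="0 0.1 0.4 0 0 0 0.1;0 0.1 0.5 0 0 0 0.1;0 0.1 0.5 0 0 0 0.1;0.05 0.1 0.3 0 0 0 0.1;0.05 0.1 0.23 0 0 0 0.1;0.05 0.1 0.23 0 0 0 0.1;0.05 0.1 0.23 0 0 0 0.1;0.05 0.1 0.23 0 0 0 0.1",
)

```text
time_s: 18.55
tcp_pos: [0.6197, -0.2119, 0.0938]
ee_rot: [[-1.0, -0.003, -0.002], [-0.003, 1.0, 0.003], [0.002, 0.003, -1.0]]
wrist_force: [-3.1, 1.4, 8.8]
grip_width: 0.0225
```

```bash
python3 -c "
from h import *
s=snap('wrist');
t=snap('top');s2=snap('scene');cv2.imwrite('pics/fin.png',s2['image'][...,::-1]);cv2.imwrite('pics/fint.png',t['image'][...,::-1])
rel(.6202,-.2125,.0935)"; python3 lid.py
```

```text
t 18.7 p [ 0.6196 -0.2119  0.0938] F [-3.49  1.64  8.52] w 0.0224 j7 121.6
shift cm [-0.06 -0.06  0.03] rot [ 0.17 -0.14  0.15]
64 [[-95.0, 0.0317], [-83.0, 0.0319], [-71.0, 0.0316], [-59.0, 0.0318], [-47.0, 0.0315], [-35.0, 0.0315], [-23.0, 0.0314], [-11.0, 0.0314], [1.0, 0.0312], [13.0, 0.0313], [25.0, 0.0311], [37.0, 0.0307], [49.0, 0.0305], [61.0, 0.0302], [73.0, 0.03], [85.0, 0.0304]]
0.0315 [ 0.6201 -0.2127  0.0315] off from tcp [ 0.0004 -0.0007] 0.0003
None [ 0.6193 -0.2127  0.0309] off from tcp [-0.0003 -0.0008] 0.0002
lid plane tilt [0.0032 0.0012 0.0653]
```

View pics/fin.png

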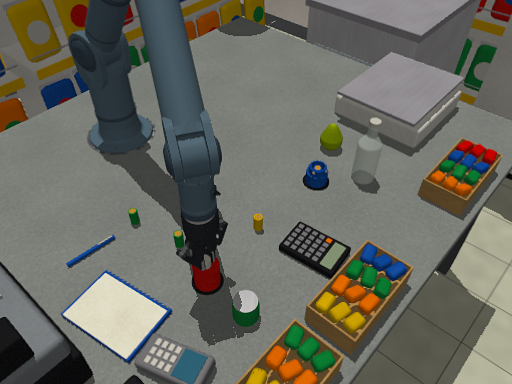

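View pics/fint.png

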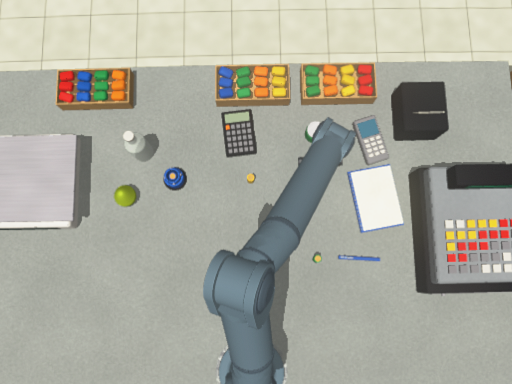

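TCP z stayed at 93.8 mm under the extra push, so the lid is hard on the rim. Bystanders are unmoved and the blue roll is visible in its can. Final trim to ~10 N.

Emit:
play_rows(
  targets="0.08 0.08 0.27 0 0 0 0.1;0.08 0.08 0.27 0 0 0 0.1;0.08 0.08 0.27 0 0 0 0.1;0.08 0.08 0.27 0 0 0 0.1;0.08 0.08 0.27 0 0 0 0.1;0.08 0.08 0.27 0 0 0 0.1",
)

```text
time_s: 19.3
tcp_pos: [0.6196, -0.2119, 0.0938]
ee_rot: [[-1.0, -0.003, -0.002], [-0.003, 1.0, 0.003], [0.002, 0.003, -1.0]]
wrist_force: [-3.6, 2.3, 10.9]
grip_width: 0.0224
```

```bash
python3 -c "
from h import *
t0=dict(np.load('last_top.npz'));P=cloud(t0)
for n,u,v in [('yel',250,178),('bluecan roll',173,176)]:
    q=P[v-6:v+7,u-6:u+7].reshape(-1,3);q=q[(q[:,2]>.034)&(q[:,2]<.056)];print(n,q.mean(0).round(4))
st=readout.sense();print(st['time_s'],st['wrist_force'])
print(arm.close_job())"
```

```text
yel [ 0.5965 -0.0094  0.0441]
bluecan roll [0.6074 0.2351 0.047 ]
19.3 [-3.63800776  2.34110618 10.8818224 ]
the job is handed in; nothing more can be done
None
```

The red and blue rolls are in their canisters and the red lid is clicked fully home. I handed the job in at 19.3 s, with the gripper still holding the lid down by its knob.

- **Lid:** It sat level, with its lower edge about 42 mm up and within about 1 mm of the axis. It did not sink any further when I pressed harder.
- **Push:** The wrist sensor read 10.9 N downward, with about 4 N of side load I did not fully trim out.
- **Rolls and bystanders:** The blue roll could be seen in its canister at the end. The red roll was seen in its canister before the lid went on. The yellow roll measured exactly where it started, and I saw no other bystander moved.

- **Failed first press:** The lid stuck on the balls at about 15 N with a 1.3° tilt. A small sideways shift and counter-tilt got it through the click.
- **Camera mismatch:** The top and wrist cameras differed by 2–3 mm in x, so I aligned the lid by measuring it against the rim in the wrist camera.

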